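# Air the slide drying box

### The arm

A 7-joint arm with a two-finger parallel gripper is mounted at the origin on the work surface. World frame = base frame: x ahead of the robot, y to its left, z up, the work surface at z = 0. Lengths are in m, angles in degrees, forces in N, time in s.
With the tool pointing down it reaches from about 0.425 to 0.875 m from the base axis. Payload 4.7 kg.
Tool frame: the origin (TCP) lies on the mounting face of the last link; the fingertips stand 182 mm ahead of it and the grasp point (between the pads) lies env.grip_depth ahead of it (env.grip_depth is the distance from the TCP to the grasp point, in m); x points along the fingers, y is the direction in which the jaws open and shut, and the axes are right-handed (so a half turn about x gives the same grasp; the last joint's range is limited). The gripper opens to 87 mm and grips with 3 to 60 N. Pads are 19 mm wide; open, the fingers measure 117 mm over their backs; the gripper's body (75 mm by 190 mm) begins 51 mm behind the grasp point.
Start: joints at [-73.276, 18.392, -4.016, 83.108, 1.295, 78.541, -3.26], TCP at [0.178, 0.625, 0.405] pointing down, gripper open.
Joint ranges: [-163.93, 163.93], [-17.29, 119.83], [-79.2, 71.16], [3.27, 140.29], [-89.18, 269.18], [5.43, 117.66], [-154.24, 154.24]. Speed limits (degrees/s): [147.25, 147.25, 180, 180, 180, 180, 180].

### API

Orientations are given as [roll, pitch, yaw] about the fixed x, y, z axes, in that order (R = Rz(yaw) Ry(pitch) Rx(roll)).
In Python, from cell import sensors, viewer, env gives the robot as it stands.
- The arm moves only by the tool carry_out, never from a script. Its argument "moves" is a list of rows, each a list of 4 numbers: the shift along the world's x, y, z in cm, then the turn about the world's z in rad. In form: [[tx, ty, tz, spin], ...]. A call has 1 to 12 rows; each row shifts and turns the pose as measured when the row begins; what a row does not reach is not made up. A row lasts 1/10 s, in which the tool goes at most 50 mm and 8.59 degrees, less where a joint would pass 70% of its speed; a pose out of reach is approached as far as the arm can. A call with a gripper value outside its range is refused whole. "hand" is the finger opening in cm, from 0 to 8.7, set as the call begins (left out, the last holds). The fingers move at their own pace and stop on an object; "force" is the grip in N (left out, the last holds). Time passes only in rows, so rows that do not move let the fingers close. It gives the time, the measured TCP pose, the force and the opening at its end, in the units of the state.
- sensors.get_obs(): the state, without advancing time (a new reading comes with each control period).
- viewer.read_camera(name): name is "scene" or "top"; returns the picture (400x640x3 uint8, red, green, blue); there is no depth.
- viewer.camera_model(name): a dict with "K" (3x3 intrinsics, pixels), "extrinsics" (4x4, takes a point from world to camera coordinates). Camera axes: x right, y down, z forward; pixel columns grow to the right and rows downward; lengths in m; the calibration is good to about 2 mm. A picture is of the moment at which its call begins. camera_model takes no time and is no camera call.
- env.sign_off(): hands the job in, once; it reports no verdict.
The state is a dict: "time_s": time; "qpos": joint angles; "joint_velocities": joint speeds; "effort": joint torques, N m; "tool_pos": TCP position; "tool_rot": TCP orientation; "force": force on the tool from outside, world axes, zero at the start; "wrist_torque": the same for the moment, N m; "grip_width": finger opening in m.
Only numpy, scipy, OpenCV 4.12 (cv2) and the standard library are available. Lean on these libraries where they do the work, as an engineer would, in place of code of your own. Each camera call takes 0.05 s, during which the arm holds its last target. There are 200 camera calls.

### The job

Air the slide drying box that has the orange lid: with closed fingertips press down the blue pad of its front lever until the lid stands wide open (lever close to its stop), and keep it open for two seconds. Then let the lever come up slowly under your fingertips so that the lid closes fully without slamming, and move clear. Work the lid by its lever only, keep the grey-lidded box shut, and leave everything else on the bench where it is; nothing is to be picked up.

Things in the scene. Friction and masses are not known exactly. Their poses are not given: they have to be found in the camera images.
- orange_box: slide drying box with orange lid: white box 160 (x) x 170 (y) x 120 (z) mm fixed to the bench, lid on top up to 130 mm high. Origin: centre of its underside; x axis points from the front face to the lid hinge, so its front, with the lever, lies towards its -x (roughly towards the robot); z up. The lever pivots about a horizontal axis (along the box's y) at x = -85 mm, z = 75 mm in this frame and sticks out to -x; it ends 121 mm from the pivot. At rest it slopes up by 0.20 rad
- orange_pad (a point): centre of the top face of the blue pressing pad (45 mm along the lever, 70 mm wide, 10 mm thick) on the orange box's lever, 100 mm out from the pivot and 9 mm above the lever's centre line; moves with the lever, from about 104 mm above the bench at rest to about 62 mm when fully pressed
- orange_lever (a joint): angle of the orange box's lever: 0 at rest (up, lid shut), grows as the pad is pushed down, 0.42 rad at its stop. Springs back up when let go; pushing the pad down takes about 5 to 11 N throughout, more only at the stop
- orange_lid (a joint): angle of the orange box's lid about its back edge (160 mm from the front edge): 0 shut, 1.26 rad at most. Linked to the lever: always 3 times the lever angle; let go, the lid falls and slams
- grey_box: slide drying box with grey lid: white box 160 (x) x 170 (y) x 120 (z) mm fixed to the bench, lid on top up to 130 mm high. Origin: centre of its underside; x axis points from the front face to the lid hinge, so its front, with the lever, lies towards its -x (roughly towards the robot); z up. The lever pivots about a horizontal axis (along the box's y) at x = -85 mm, z = 75 mm in this frame and sticks out to -x; it ends 121 mm from the pivot. At rest it slopes up by 0.20 rad
- grey_pad (a point): centre of the top face of the blue pressing pad (45 mm along the lever, 70 mm wide, 10 mm thick) on the grey box's lever, 100 mm out from the pivot and 9 mm above the lever's centre line; moves with the lever, from about 104 mm above the bench at rest to about 62 mm when fully pressed
- grey_lever (a joint): angle of the grey box's lever: 0 at rest (up, lid shut), grows as the pad is pushed down, 0.42 rad at its stop. Springs back up when let go; pushing the pad down takes about 5 to 11 N throughout, more only at the stop
- grey_lid (a joint): angle of the grey box's lid about its back edge (160 mm from the front edge): 0 shut, 1.26 rad at most. Linked to the lever: always 3 times the lever angle; let go, the lid falls and slams
- orange_edge (a point): middle of the front edge of the orange lid plate (166 x 178 x 8 mm), 168 mm from its hinge axis; moves with the lid. The lid itself is not to be touched
- amber_bottle: amber glass bottle with black cap, 60 mm diameter, 130 mm tall; loose bystander, origin at the centre of its underside
- dish: small white dish, 70 mm diameter, 18 mm tall; loose bystander, origin at the centre of its underside
- tip_box: green box 120 x 85 x 60 mm; loose bystander, origin at the centre of its underside
- jar: clear jar with white cap, 56 mm diameter, 70 mm tall; loose bystander, origin at the centre of its underside
- slide_mailer: red slide mailer 85 x 40 x 22 mm; loose bystander, origin at the centre of its underside
- marker: yellow marker pen lying flat, 130 x 13 x 13 mm; loose bystander, origin at the centre of its underside
- beaker: clear beaker, 64 mm diameter, 75 mm tall; loose bystander, origin at the centre of its underside

How it is judged:
By the outcome, as a careful person would: the job done as asked, in the order asked, and still so for the second after the job is handed in, with the robot touching nothing.
It also fails if it takes over 42 s, if anything falls off the work surface, if the arm or the gripper's body presses on something with over 40 N, if the wrist force passes 120 N, or if a joint passes its speed limit or range.

## Working session

There is one attempt and no reset: what is moved stays moved. The work goes in short steps, Python scripts to look and compute and a tool call to move; the robot and the scene stay as the last step left them, time stands still between calls to the robot, and variables do not carry over. Pictures are saved under pics/ and viewed, about 8 in all and at most 12, crops included, and the job is handed in when it is done.

Besides the shell and the picture viewer there is one more tool, called after "Call:" in YAML: its name, and indented under it one key for each argument. carry_out: Moves the arm, as the interface text tells. Its arguments: {"type":"object","properties":{"moves":{"type":"array"},"hand":{"type":"number"},"force":{"type":"number"}},"required":["moves"]}

```bash
mkdir -p pics; python3 - <<'E'
from cell import sensors, viewer, env
import cv2
for n in ("scene","top"):
    im=viewer.read_camera(n); cv2.imwrite(f"pics/{n}0.png",im[:,:,::-1])
    m=viewer.camera_model(n); print(n,m["K"],m["extrinsics"])
print(sensors.get_obs(),env.grip_depth)
E
```

```text
scene [[462.66167395   0.         313.06168845]
 [  0.         462.66167395 197.54814002]
 [  0.           0.           1.        ]] [[ 0.88451861  0.46621508 -0.01644178 -0.47281842]
 [ 0.3134007  -0.61996217 -0.71932393 -0.08408992]
 [-0.34555294  0.63110253 -0.69448021  1.68248886]
 [ 0.          0.          0.          1.        ]]
top [[395.35470843   0.         314.21909081]
 [  0.         395.35470843 200.66500858]
 [  0.           0.           1.        ]] [[-0.02818954 -0.99958548 -0.0058494   0.00414488]
 [-0.98897867  0.02874034 -0.14524182  0.55186083]
 [ 0.14534973  0.00169064 -0.9893789   1.45920628]
 [ 0.          0.          0.          1.        ]]
{'time_s': 0.1, 'qpos': array([-73.27621843,  18.43327695,  -4.01554495,  83.16717857,
         1.2959417 ,  78.54117566,  -3.25993808]), 'joint_velocities': array([-0.03179582, -0.11949183, -0.01575986, -0.07562416, -0.0660646 ,
       -0.05381621,  0.02202339]), 'effort': array([-5.56175837e-04, -4.92569304e+01, -4.05974854e-01, -3.13399279e+01,
       -6.41249889e-02,  3.95427074e-02,  6.79704817e-05]), 'tool_pos': array([0.17823027, 0.62489582, 0.40379447]), 'tool_rot': array([ -86.21166693,   89.90344149, -102.12560772]), 'force': array([-0.46382233, -0.08338752,  0.05839746]), 'wrist_torque': array([-0.01093302,  0.02808276,  0.01246244]), 'grip_width': 0.08707447901320237} 0.1635
```

View pics/scene0.png

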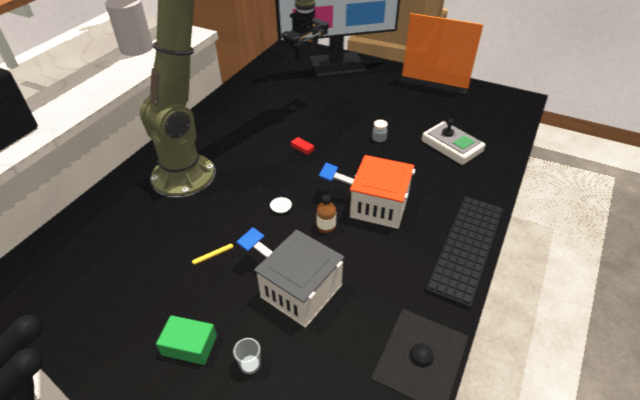

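View pics/top0.png

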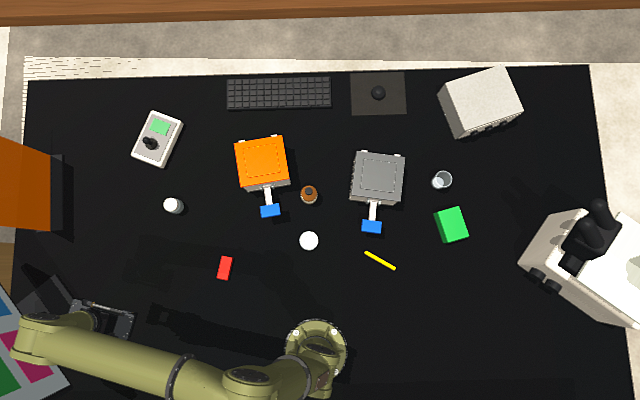

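```bash
cat > h.py <<'E'
from cell import sensors, viewer, env
import cv2, numpy as np
from scipy.spatial.transform import Rotation as Ro
def ray(n,uv):
    m=viewer.camera_model(n);E=m["extrinsics"];R=E[:3,:3]
    return -R.T@E[:3,3], R.T@np.linalg.solve(m["K"],[uv[0],uv[1],1])
def onz(n,uv,z):
    o,d=ray(n,uv); return o+d*(z-o[2])/d[2]
def tri(a,b):
    (o,d),(p,e)=ray("scene",a),ray("top",b)
    s=np.linalg.lstsq(np.c_[d,-e],p-o,rcond=None)[0]
    A,B=o+s[0]*d,p+s[1]*e
    return (A+B)/2, np.linalg.norm(A-B)
def blobs(im,lo,hi,amin=60):
    m=cv2.inRange(cv2.cvtColor(im,cv2.COLOR_RGB2HSV),lo,hi)
    c=[k for k in cv2.findContours(m,cv2.RETR_EXTERNAL,cv2.CHAIN_APPROX_NONE)[0] if cv2.contourArea(k)>amin]
    out=[]
    for k in c:
        M=cv2.moments(k); out.append((np.array([M["m10"],M["m01"]])/M["m00"],cv2.contourArea(k),cv2.minAreaRect(k)))
    return out
BLUE=((105,150,60),(125,255,255)); OR=((5,180,120),(16,255,255))
E
python3 - <<'E'
from h import *
for n in ("scene","top"):
    im=cv2.imread(f"pics/{n}0.png")[:,:,::-1].copy()
    for nm,c,z in (("blue",BLUE,.104),("orange",OR,.13)):
        for b in blobs(im,*c):
            print(n,nm,b[0].round(1),b[1],onz(n,b[0],z).round(4), [onz(n,p,z)[:2].round(3).tolist() for p in cv2.boxPoints(b[2])])
print("bottle cap",onz("top",(309,188),.13), tri((326,199),(309,189)))
print(Ro.from_euler("xyz",sensors.get_obs()["tool_rot"],degrees=True).as_matrix().round(3))
E
```

```text
scene blue [249.6 238.4] 333.0 [ 0.4471 -0.2181  0.104 ] [[0.416, -0.245], [0.428, -0.166], [0.48, -0.19], [0.467, -0.267]]
scene blue [327.8 171.1] 205.0 [0.5149 0.1447 0.104 ] [[0.496, 0.109], [0.483, 0.191], [0.536, 0.181], [0.547, 0.1]]
scene orange [382.3 177.5] 1928.5 [0.6954 0.1668 0.13  ] [[0.627, 0.068], [0.574, 0.252], [0.764, 0.274], [0.799, 0.094]]
scene orange [440.4  49.7] 4292.0 [0.6074 1.087  0.13  ] [[0.522, 0.79], [0.351, 1.425], [0.709, 1.427], [0.807, 0.818]]
top blue [371.4 226.4] 215.0 [ 0.4429 -0.2144  0.104 ] [[0.427, -0.172], [0.473, -0.18], [0.461, -0.253], [0.415, -0.245]]
top blue [270.2 210.6] 198.5 [0.5107 0.1485 0.104 ] [[0.53, 0.19], [0.54, 0.118], [0.495, 0.111], [0.485, 0.183]]
top orange [308.4 192.7] 162.0 [0.5678 0.0083 0.13  ] [[0.593, 0.034], [0.591, -0.02], [0.541, -0.018], [0.542, 0.035]]
top orange [ 23.8 186.5] 3998.0 [0.6204 1.0312 0.13  ] [[0.466, 1.104], [0.812, 1.134], [0.806, 0.953], [0.461, 0.929]]
bottle cap [0.58493532 0.00558532 0.13      ] (array([0.58049696, 0.00474087, 0.1263352 ]), np.float64(0.0034820346266133026))
[[-0.     0.274  0.962]
 [-0.002  0.962 -0.274]
 [-1.    -0.002  0.   ]]
```

```bash
python3 - <<'E'
import cv2
im=cv2.imread("pics/top0.png")[120:260,210:350]
cv2.imwrite("pics/crop0.png",cv2.resize(im,None,fx=4,fy=4,interpolation=cv2.INTER_CUBIC))
E
```

```text
(no output)
```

View pics/crop0.png

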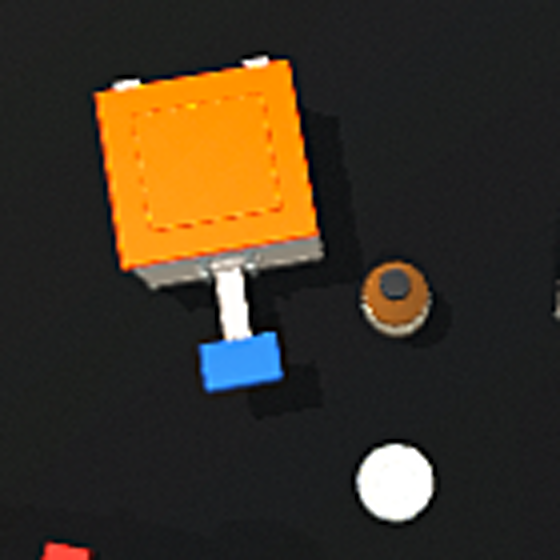

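Pictures: the orange box's pad is at top (270,211) and scene (328,171). The bottle is at top (309,193), about 16 cm from the pad, so the gripper body clears it. Next I approach at height with the fingers closing and the jaws along the box's y.

Call:
carry_out:
  moves:
    - [2.8,-4,0,0.036]
    - [2.8,-4,0,0.036]
    - [2.8,-4,0,0.036]
    - [2.8,-4,0,0.036]
    - [2.8,-4,0,0.036]
    - [2.8,-4,0,0.036]
    - [2.8,-4,0,0.036]
    - [2.8,-4,0,0.036]
    - [2.8,-4,0,0.036]
    - [2.8,-4,0,0.036]
    - [2.8,-4,0,0.036]
    - [0,0,0,0]
  hand: 0
  force: 20

```text
time_s: 1.3
tool_pos: [0.4857, 0.1683, 0.3975]
tool_rot: [-122.8, 89.4, -114.8]
force: [-0.9, 0.3, 0.5]
grip_width: 0.0026
```

Call:
carry_out:
  moves:
    - [1.2,-1.1,0,0]
    - [1.1,-1.0,0,0]
    - [0,0,-2,0]
    - [0,0,-2,0]
    - [0,0,-2,0]
    - [0,0,-1,0]
    - [0,0,0,0]

```text
time_s: 2.0
tool_pos: [0.5087, 0.1456, 0.3237]
tool_rot: [-135.6, 89.3, -127.9]
force: [0.2, -0.8, -0.3]
grip_width: 0.0008
```

```bash
python3 - <<'E'
from h import *
s=sensors.get_obs(); R=Ro.from_euler("xyz",s["tool_rot"],degrees=True).as_matrix()
print(s["tool_pos"],s["force"],R.round(3)); tip=s["tool_pos"]+.182*R[:,0]; print("tip",tip)
o=[]
for n in ("scene","top"):
    im=viewer.read_camera(n)[:,:,::-1].copy()
    m=viewer.camera_model(n)
    p=m["K"]@(m["extrinsics"]@np.r_[tip,1])[:3]; p=p[:2]/p[2]
    cv2.circle(im,tuple(int(v) for v in p.round()),1,(0,255,0),-1)
    c=(327,150) if n=="scene" else (275,190)
    o.append(cv2.resize(im[c[1]-70:c[1]+70,c[0]-60:c[0]+60],None,fx=3.2,fy=3.2,interpolation=cv2.INTER_CUBIC))
cv2.imwrite("pics/a.png",np.hstack(o))
E
```

```text
[0.50871295 0.14560136 0.32369142] [ 0.23871405 -0.80854051 -0.25644605] [[-0.007 -0.134  0.991]
 [-0.01   0.991  0.134]
 [-1.    -0.008 -0.009]]
tip [0.50736459 0.1438689  0.14170466]
```

View pics/a.png

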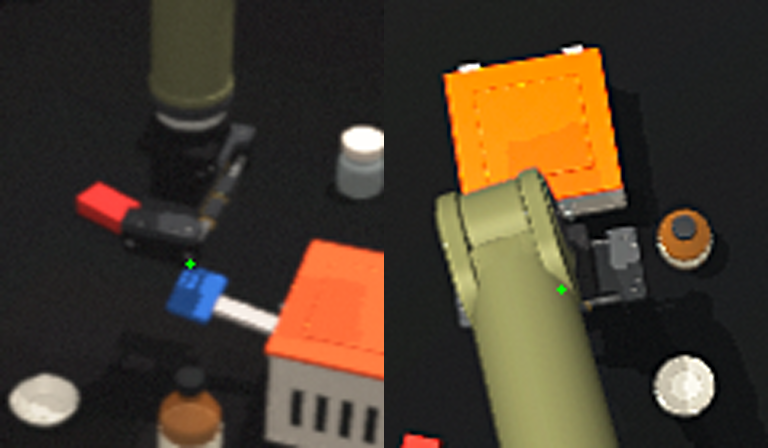

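Call:
carry_out:
  moves:
    - [0,0.2,-1,0]
    - [0,0,-1,0]
    - [0,0,-0.6,0]
    - [0,0,-0.4,0]
    - [0,0,-0.4,0]
    - [0,0,-0.4,0]
    - [0,0,-0.4,0]
    - [0,0,-0.4,0]
    - [0,0,-0.4,0]

```text
time_s: 3.0
tool_pos: [0.5093, 0.1484, 0.2776]
tool_rot: [-142.1, 89.5, -134.4]
force: [-4.6, -0.6, 8.6]
grip_width: 0.0006
```

Call:
carry_out:
  moves:
    - [0,0,-0.4,0]
    - [0,0,-0.4,0]
    - [0,0,-0.4,0]
    - [0,0,-0.4,0]
    - [0,0,-0.4,0]
    - [0,0,-0.4,0]
    - [0,0,-0.4,0]

```text
time_s: 3.7
tool_pos: [0.5085, 0.1477, 0.256]
tool_rot: [-172.2, 89.3, -164.5]
force: [-3.0, -1.7, 9.2]
grip_width: 0.0002
```

```bash
python3 - <<'E'
from h import *
s=sensors.get_obs(); print(s["tool_pos"],s["force"])
o=[]
for n in ("scene","top"):
    im=viewer.read_camera(n)[:,:,::-1].copy()
    c=(350,160) if n=="scene" else (275,190)
    o.append(cv2.resize(im[c[1]-80:c[1]+80,c[0]-80:c[0]+80],None,fx=2.5,fy=2.5,interpolation=cv2.INTER_CUBIC))
cv2.imwrite("pics/b.png",np.hstack(o))
E
```

```text
[0.50847541 0.14768373 0.25603742] [-3.00788982 -1.72119571  9.17531933]
```

View pics/b.png

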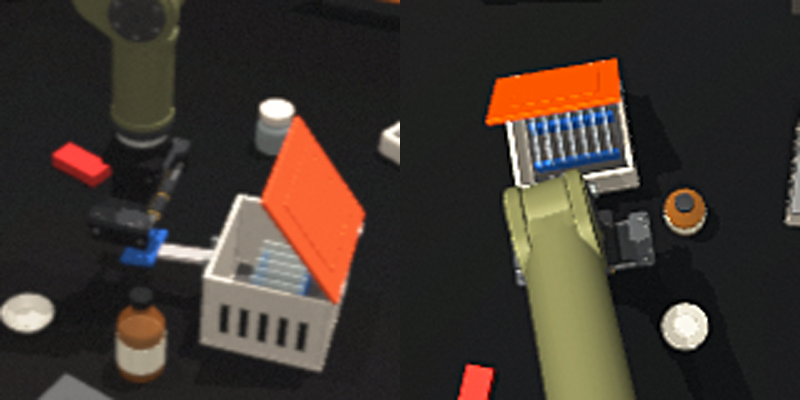

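The lid is opening cleanly, with the pad under the fingertips (crop ~(145,247)). I press further, watching the force for the stop.

Call:
carry_out:
  moves:
    - [0,0,-0.4,0]
    - [0,0,-0.4,0]
    - [0,0,-0.3,0]

```text
time_s: 4.1
tool_pos: [0.5089, 0.1475, 0.2481]
tool_rot: [-178.9, 89.3, -171.3]
force: [-2.6, -1.1, 8.1]
grip_width: 0.0007
```

Call:
carry_out:
  moves:
    - [0,0,-0.3,0]
    - [0,0,-0.2,0]
    - [0,0,-0.1,0]

```text
time_s: 4.4
tool_pos: [0.5093, 0.1473, 0.2452]
tool_rot: [173.9, 89.3, -178.5]
force: [-5.0, -2.1, 8.6]
grip_width: 0.0006
```

Call:
carry_out:
  moves:
    - [0,0,-0.2,0]
    - [0,0,0,0]

```text
time_s: 4.6
tool_pos: [0.5094, 0.1471, 0.246]
tool_rot: [169.4, 89.2, 177.0]
force: [-5.5, -1.0, 7.6]
grip_width: 0.0006
```

```bash
python3 - <<'E'
from h import *
o=[]
for n in ("scene","top"):
    im=viewer.read_camera(n)[:,:,::-1].copy()
    c=(360,150) if n=="scene" else (265,170)
    o.append(cv2.resize(im[c[1]-60:c[1]+60,c[0]-60:c[0]+60],None,fx=3.33,fy=3.33,interpolation=cv2.INTER_CUBIC))
cv2.imwrite("pics/c.png",np.hstack(o))
E
```

```text
(no output)
```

View pics/c.png

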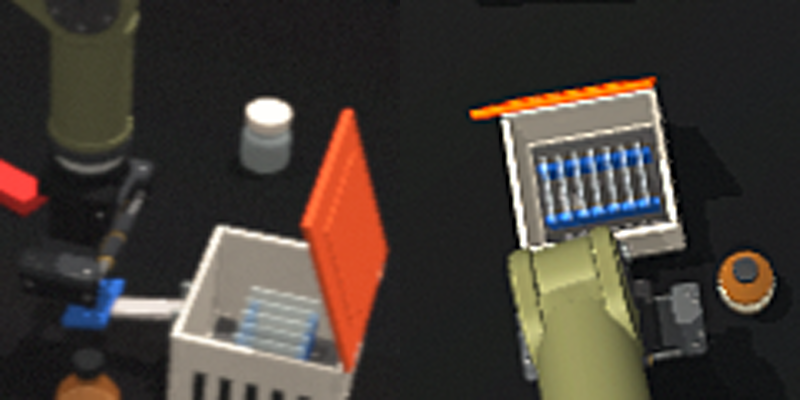

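```bash
python3 - <<'E'
from h import *
a=tri((404.5,123),(226.6,143.9));b=tri((391.6,156.7),(281.6,134)); print(a,b,np.linalg.norm(a[0]-b[0]))
z=(a[0][2]+b[0][2])/2; print("lid angle",np.arcsin((z-.126)/.168))
s=sensors.get_obs(); print(s["tool_pos"],s["force"],s["time_s"])
E
```

```text
(array([0.71276971, 0.26849115, 0.27820395]), np.float64(0.0018576143076191427)) (array([0.73851578, 0.08824794, 0.28596967]), np.float64(0.0024074335847436203)) 0.18223825049474554
lid angle 1.1919397506070593
[0.5094626  0.14707131 0.24600842] [-3.73167003 -1.67740053  7.24744484] 4.7
```

Call:
carry_out:
  moves:
    - [0,0,-0.3,0]
    - [0,0,-0.2,0]
    - [0,0,-0.2,0]

```text
time_s: 5.0
tool_pos: [0.5099, 0.1467, 0.245]
tool_rot: [161.2, 89.1, 168.8]
force: [-6.0, -2.7, 14.3]
grip_width: 0.0003
```

The force rose to 14 N, so the lever is at its stop. I hold here for more than 2 s with a slight downward bias.

Call:
carry_out:
  moves:
    - [0,0,-0.15,0]
    - [0,0,-0.15,0]
    - [0,0,-0.15,0]
    - [0,0,-0.15,0]
    - [0,0,-0.15,0]
    - [0,0,-0.15,0]
    - [0,0,-0.15,0]
    - [0,0,-0.15,0]
    - [0,0,-0.15,0]
    - [0,0,-0.15,0]
    - [0,0,-0.15,0]
    - [0,0,-0.15,0]

```text
time_s: 6.2
tool_pos: [0.5108, 0.1454, 0.2451]
tool_rot: [144.9, 88.7, 152.4]
force: [-5.3, -1.6, 10.9]
grip_width: 0.0003
```

Call:
carry_out:
  moves:
    - [0,0,-0.15,0]
    - [0,0,-0.15,0]
    - [0,0,-0.15,0]
    - [0,0,-0.15,0]
    - [0,0,-0.15,0]
    - [0,0,-0.15,0]
    - [0,0,-0.15,0]
    - [0,0,-0.15,0]
    - [0,0,-0.15,0]
    - [0,0,-0.15,0]
    - [0,0,-0.15,0]
    - [0,0,-0.15,0]

```text
time_s: 7.4
tool_pos: [0.5117, 0.144, 0.2451]
tool_rot: [137.2, 88.2, 144.5]
force: [-3.7, -1.0, 11.0]
grip_width: 0.0007
```

Call:
carry_out:
  moves:
    - [0,0,-0.15,0]
    - [0,0,-0.15,0]
    - [0,0,-0.15,0]
    - [0,0,-0.15,0]
    - [0,0,0,0]
    - [0,0,0.05,0]
    - [0,0,0.1,0]
    - [0,0,0.1,0]
    - [0,0,0.1,0]
    - [0,0,0.1,0]
    - [0,0,0.1,0]
    - [0,0,0.1,0]

```text
time_s: 8.6
tool_pos: [0.512, 0.1428, 0.26]
tool_rot: [134.8, 87.8, 142.1]
force: [-3.8, -0.3, 8.0]
grip_width: 0.0003
```

Call:
carry_out:
  moves:
    - [0,0,0.05,0]
    - [0,0,0.05,0]
    - [0,0,0.05,0]
    - [0,0,0.05,0]
    - [0,0,0.05,0]
    - [0,0,0.05,0]
    - [0,0,0.05,0]
    - [0,0,0.05,0]
    - [0,0,0.05,0]
    - [0,0,0.05,0]
    - [0,0,0.05,0]
    - [0,0,0.05,0]

```text
time_s: 9.8
tool_pos: [0.5141, 0.1418, 0.2817]
tool_rot: [124.1, 87.6, 131.3]
force: [-2.3, -0.8, 7.7]
grip_width: 0.0002
```

Call:
carry_out:
  moves:
    - [0,0,-0.02,0]
    - [0,0,-0.02,0]
    - [0,0,-0.02,0]
    - [0,0,-0.02,0]
    - [0,0,-0.02,0]
    - [0,0,-0.02,0]

```text
time_s: 10.4
tool_pos: [0.5154, 0.1413, 0.2882]
tool_rot: [118.1, 87.5, 125.3]
force: [-2.4, -1.2, 7.9]
grip_width: 0.0004
```

Call:
carry_out:
  moves:
    - [0,0,-0.02,0]
    - [0,0,-0.02,0]
    - [0,0,-0.02,0]
    - [0,0,-0.02,0]

```text
time_s: 10.8
tool_pos: [0.5158, 0.1412, 0.2886]
tool_rot: [115.7, 87.5, 122.8]
force: [-1.1, -0.6, 3.6]
grip_width: 0.0005
```

Force is dropping as the lever reaches rest. I lift off slowly, then go clear.

Call:
carry_out:
  moves:
    - [0,0,0.03,0]
    - [0,0,0.05,0]
    - [0,0,0.1,0]
    - [0,0,0.2,0]
    - [0,0,0.5,0]
    - [0,0,1,0]
    - [0,0,2,0]
    - [0,0,3,0]
    - [0,0,3,0]

```text
time_s: 11.7
tool_pos: [0.5138, 0.1406, 0.3873]
tool_rot: [128.1, 87.4, 135.2]
force: [-0.3, 0.2, 0.1]
grip_width: 0.0005
```

Call:
carry_out:
  moves:
    - [-1,3,2,0]
    - [-2,4,0,0]
    - [-2,4,0,0]
    - [-2,4,0,0]
    - [-2,4,0,0]
    - [-2,4,0,0]
    - [-2,4,0,0]
    - [0,0,0,0]
    - [0,0,0,0]
    - [0,0,0,0]

```text
time_s: 12.7
tool_pos: [0.3778, 0.4169, 0.4248]
tool_rot: [99.1, 87.3, 105.9]
force: [-0.3, -1.1, 0.0]
grip_width: 0.0002
```

```bash
python3 - <<'E'
from h import *
s=sensors.get_obs(); print(s["time_s"],s["tool_pos"],s["force"])
for n in ("scene","top"):
    im=viewer.read_camera(n); old=cv2.imread(f"pics/{n}0.png")[:,:,::-1].copy()
    for I in (old,im): print(n,[(b[0].round(1).tolist(),b[1]) for c in (BLUE,OR) for b in blobs(I,*c)])
    cv2.imwrite(f"pics/{n}1.png",im[:,:,::-1])
    cv2.imwrite(f"pics/d{n}.png",cv2.absdiff(im,old).max(2))
a,b=[cv2.imread(f"pics/{n}1.png") for n in("scene","top")]
cv2.imwrite("pics/e.png",np.hstack([a[90:390,150:500],b[90:390,140:490]]))
E
```

```text
12.7 [0.37783159 0.41687023 0.42483265] [-0.26827487 -1.05358486  0.00105863]
scene [([249.6, 238.4], 333.0), ([327.8, 171.1], 205.0), ([382.3, 177.5], 1928.5), ([440.4, 49.7], 4292.0)]
scene [([249.6, 238.4], 329.5), ([327.7, 171.1], 207.5), ([382.3, 177.5], 1928.5), ([440.3, 49.7], 4289.0)]
top [([371.4, 226.4], 215.0), ([270.2, 210.6], 198.5), ([308.4, 192.7], 162.0), ([23.8, 186.5], 3998.0)]
top [([371.4, 226.4], 214.0), ([270.2, 210.6], 198.5), ([308.4, 192.7], 162.0), ([23.8, 186.5], 3998.0)]
```

View pics/e.png

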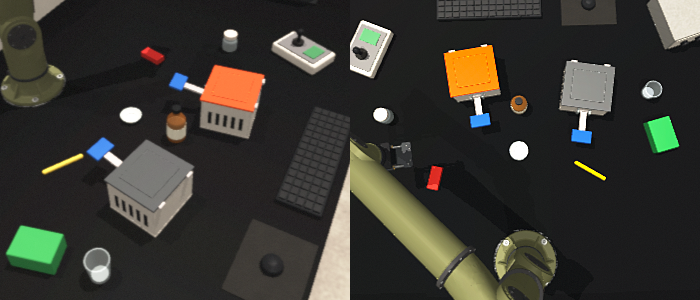

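The lid is shut and both levers are at rest: the pad and lid blobs match their start positions within 0.1 px. The bystanders look unmoved and the arm is clear.

```bash
python3 -c "
from cell import env
print(env.sign_off())"
```

```text
the job is handed in; nothing more can be done
None
```

I aired the orange-lidded box by its lever, closed it again slowly and handed the job in at about 12.8 s.

- **Opening:** I pressed the blue pad down to the lever's stop, where the force rose from about 8 to 14 N. Just before the final push I measured the lid at about 1.19 rad from the two cameras. I held the lever at the stop for about 2.8 s.
- **Closing:** I let the lever up under the fingertips over about 2.5 s. Force stayed on the pad and faded from 8 N to 3.6 N as the lever reached rest. I then lifted off and moved clear.
- **Last checks:** The orange lid and both boxes' pads are back within 0.1 px of their start positions, so the orange lid is shut. The grey box and the loose items look unmoved. The measured force was about 1 N, about the same as in free air earlier.
- **Disagreement:** While coming up, the fingertips still felt about 8 N at a computed 106 mm height, against the given 104 mm rest height for the pad. That is within the calibration and the slight tool tilt of about 2.5° that built up during the hold.

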